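# Close the silver cup and show its handle joint to the bench camera

## Robot

A 6-joint arm with a two-finger parallel gripper is mounted at the origin on the work surface. World frame = base frame: x ahead of the robot, y to its left, z up, the work surface at z = 0. Lengths are in mm, angles in rad, forces in N, time in s.
With the tool pointing down it reaches from about 350 to 975 mm from the base axis. Payload 7.1 kg.
Tool frame: the origin (TCP) lies on the centre line of the jaws, within the pads' length; the fingertips stand 17 mm ahead of it and the grasp point (between the pads) lies 2 mm behind it (tip_extent is the distance from the TCP to the fingertips, in mm); z points along the fingers, y is the line along which they close (so a half turn about z gives the same grasp; the last joint's range is limited). The gripper opens to 88 mm and grips with 3 to 60 N. Pads are 20 mm wide; open, the fingers measure 115 mm over their backs; the gripper's body (75 mm by 178 mm) begins 61 mm behind the grasp point.
Start: joints at [-1.226, 0.423, 1.63, -0, 1.089, -0.019], TCP at [222.409, -584.071, 239.675] pointing down, gripper open.
Joint ranges: [-3, 3], [-0.9, 2.11], [0.09, 2.58], [-1.31, 4.45], [0.11, 2.69], [-2.54, 2.54]. Speed limits (rad/s): [2.39, 2.39, 3.01, 3.14, 3.14, 3.14].

## Interface

Orientations are given as a rotation vector (axis times angle).
In Python, from workcell import get_obs, get_image, camera_model, close_job, look_for, outline_of, pinpoint, tip_extent gives the robot as it stands.
- The arm moves only by the shell command python3 -m jog 'ROWS'. ROWS is text: rows parted by semicolons, each of 7 numbers parted by spaces: the shift along the tool's x, y, z as a fraction of full scale, then the turn, a rotation vector about the tool's x, y, z as a fraction of full scale, then the closure, from -1 (fully open) to 1 (shut). A call has 1 to 8 rows; each row is the pose to reach, as a shift and turn from the pose commanded when the call began, along the tool's axes at that moment; what a row does not reach only later rows make up. Full scale, the value 1, is 0.2 m for a shift and 30 degrees for a turn. A row lasts 1/10 s, in which the tool goes at most 50 mm and 8.59 degrees, less where a joint would pass 70% of its speed; a pose out of reach is approached as far as the arm can. A call with a number of a shift or a turn outside -1 to 1 is refused whole. A call with a gripper value outside its range is refused whole. The fingers move at their own pace and stop on an object; the grip force is fixed at half the most. Time passes only in rows, so rows that repeat a pose let the fingers close. It gives the time, the measured TCP pose, the force, the opening and the grip force at its end, in the units of the state.
- get_obs(): the state, without advancing time (a new reading comes with each control period).
- get_image(name): name is "scene" or "side" or "wrist"; returns the picture (420x560x3 uint8, red, green, blue); there is no depth.
- camera_model(name): a dict with "fx", "fy", "cx", "cy" (pixels), "dist_coeffs" ([k1, k2, p1, p2, k3] as OpenCV has them; the pictures are not rectified), "origin" and "orientation" of the camera in the world; the wrist camera has in their place "tool_from_camera" (4x4, takes a point from camera to tool coordinates, whose origin is the TCP and whose axes are the flange's). Camera axes: x right, y down, z forward; pixel columns grow to the right and rows downward; lengths in mm; the calibration is good to about 2 mm. A picture is of the moment at which its call begins: read the wrist's pose just before it. camera_model takes no time and is no camera call.
- close_job(): hands the job in; it is judged then, once.
Trained networks look in the newest picture that a camera, given by its name, has taken for a name from the list of things; names that differ only in an ending like _2 or _b are one class to them, and where a whole thing is asked for, a point or a joint stands for the part that bears it (a point fixed in the world has none). Each returns a list of dicts, best first, with "confidence" (0 to 1); they miss things now and then, are a little off and sometimes report something else, mostly with a low value. They report only what shows in the picture. A call takes as long as a camera call. They do not tell look-alikes from the thing itself.
- look_for(target, camera): "xyz" ([x, y, z] in mm, in the coordinates of the camera as it stood for that picture, good to about 4 mm: the middle of the surface that is visible of it).
- outline_of(target, camera): "mask" (420x560 bool, what is visible of it).
- pinpoint(target, camera): "xyz" ([x, y, z] in mm, in the coordinates of the camera as it stood for that picture, good to about 4 mm: a listed point, or the origin of a listed thing).
The state is a dict: "t": time; "qpos": joint angles; "qvel": joint speeds; "joint_torque": joint torques, N m; "ee_pos": TCP position; "orientation": TCP orientation; "ft_force": force on the tool from outside, world axes, zero at the start; "moment": the same for the moment, N m; "width": finger opening in mm; "grasp_force": force on a finger pad.
Only numpy, scipy, OpenCV 4.12 (cv2) and the standard library are available. Lean on these libraries where they do the work, as an engineer would, in place of code of your own. Each camera call takes 0.05 s, during which the arm holds its last target. There are 200 camera calls.

## Task

Set the loose lid onto the small metal cup standing in the wooden ring (lower it on, do not drop it) so that it sits seated and level, and let go of it. Then lift the closed cup out of the ring by its body and hold it upright and still in the air in front of the bench camera, its middle on the lens axis and 12 cm from the lens, with its handle pointing straight at the lens. Finish while still holding it there with the lid in place, and leave the other things on the bench undisturbed.

Things in the scene. Friction and masses are not known exactly. Their poses are not given: they have to be found in the camera images.
- cup: Loose round silver-coloured metal cup, outside diameter 56, height 64, wall 3, bore 50 mm, open on top, about 0.2 kg, starting upright on the bench inside the wooden ring. Origin: centre of its underside; z up; x points to its one loop handle (within 70 degrees of straight away from the robot). Handle: 7 mm bar in the x-z plane, out to 53.5 mm from the axis, 15 to 57 mm above the underside.
- cup_mid (a point): Middle of the cup: on its axis, 32 mm above its underside. This is the point to bring to the place in front of the lens.
- cup_rim (a point): Centre of the cup's mouth, on its axis at rim height, 64 mm above its underside.
- cup_handle (a point): Middle of the outer upright of the cup's handle: 50 mm from the cup's axis (cup x), 38 mm above its underside.
- lid: Loose metal lid, about 0.05 kg, knob up on the bench. Origin: centre of its underside; z up. From below: spigot diameter 44, 6 mm high (enters the cup, 3 mm play all round); flange diameter 55, 4 mm thick (rests on the rim); knob diameter 16, 16 mm high; 26 mm overall. Seated, its origin is 58 mm above the cup's underside; the closed cup is 84 mm high.
- lid_knob (a point): Middle of the lid's knob: on its axis, 18 mm above the lid's underside.
- seat: Fixed plain wooden ring, outside diameter 88 mm, bore 62 mm, height 10 mm, with the cup loose in it, the cup's underside on the bench. It may be to the left or the right of the robot's centre line, the lid on the other side. Origin: centre of its underside.
- lens (a point): Centre of the lens glass of the bench camera: black box 56 mm square with a 42 mm barrel, on a fixed steel column 0.31 m high; lens 170 to 240 mm above the bench. The lens axis is level; the lens looks along this frame's -x, roughly towards the robot; z up. Column, head and foot (120 x 110 mm) all lie behind the lens plane.
- view (a point): The place to show the cup: in the air on the lens axis, 120 mm in front of the lens glass. Same axes as the lens: x points towards the lens, z up.
- hammer: Bystander: small hammer with wooden handle, 240 mm long, lying on the bench on the far left. Leave alone.
- mandrel: Bystander: dark steel tapered post, 120 mm high on a 64 mm round foot, left. Origin: centre of its underside. Leave alone.
- jar: Bystander: amber glass jar, diameter 56 mm, 75 mm high, right. Origin: centre of its underside. Leave alone.
- benchblock: Bystander: dark steel block 70 x 70 x 28 mm, right. Origin: centre of its underside. Leave alone.
There are look-alikes about, which are no part of the job. There is more than one size of the seat; the job needs the larger.

How it is judged:
By the outcome, as a careful person would: the job done as asked, in the order asked, and still so for the second after the job is handed in, while the arm keeps its last pose, push and grip.
It also fails if it takes over 58 s, if anything falls off the work surface, if the arm or the gripper's body presses on something with over 40 N, if the wrist force passes 120 N, or if a joint passes its speed limit or range.

## Working session

There is one attempt and no reset: what is moved stays moved. The work goes in short steps, Python scripts to look and compute and a shell command to move; the robot and the scene stay as the last step left them, time stands still between calls to the robot, and variables do not carry over. Pictures are saved under pics/ and viewed, at most 10 in all, crops included, and the job is handed in when it is done.

```bash
mkdir -p pics; ls
cat > h.py <<'E'
import numpy as np, cv2
from scipy.spatial.transform import Rotation as R
from workcell import *
def cam(name):
    m=camera_model(name)
    K=np.array([[m['fx'],0,m['cx']],[0,m['fy'],m['cy']],[0,0,1.]]);d=np.array(m['dist_coeffs'],float)
    if 'origin' in m:
        o=np.array(m['orientation'],float)
        Rm=R.from_rotvec(o).as_matrix() if o.shape==(3,) else o
        t=np.array(m['origin'],float)
    else:
        ob=get_obs();T=np.array(m['tool_from_camera']);Rt=R.from_rotvec(ob['orientation']).as_matrix()
        Rm=Rt@T[:3,:3];t=Rt@T[:3,3]+np.array(ob['ee_pos'])
    return K,d,Rm,t
def proj(name,P,c=None):
    K,d,Rm,t=c or cam(name)
    return cv2.projectPoints((np.atleast_2d(P)-t)@Rm,np.zeros(3),np.zeros(3),K,d)[0][:,0]
def atz(name,uv,z,c=None):
    K,d,Rm,t=c or cam(name)
    p=cv2.undistortPoints(np.array([[uv]],float),K,d)[0,0];r=Rm@np.array([p[0],p[1],1]);return t+r*(z-t[2])/r[2]
def world(c,x): return c[2]@np.array(x)+c[3]
def snap(name,fn=None):
    c=cam(name);im=get_image(name)
    if fn: cv2.imwrite('pics/'+fn,im[:,:,::-1])
    return c,im
E
python3 - <<'E'
from h import *
np.set_printoptions(precision=1,suppress=True)
o=get_obs();print(o)
for n in ['scene','side']:
    c,im=snap(n,n+'0.png');print(n,c[3],c[2][:,2])
    for t in ['cup','cup_rim','cup_handle','lid','lid_knob','seat','lens','view','jar','mandrel','benchblock','hammer']:
        for r in pinpoint(t,n)[:3]:
            w=world(c,r['xyz']);print(t,round(r['confidence'],2),w,proj(n,w,c)[0])
E
```

```text
pics
{'t': 0.0, 'qpos': array([-1.2,  0.4,  1.6,  0. ,  1.1, -0. ]), 'qvel': array([ 0.,  0.,  0., -0., -0., -0.]), 'joint_torque': array([ -0. , -54.5, -27.4,   0.1,   0. ,  -0. ]), 'ee_pos': array([ 222.2, -583.6,  238.9]), 'orientation': array([-3.1, -0.6,  0. ]), 'ft_force': array([-0.2,  0.4,  1. ]), 'moment': array([ 0., -0., -0.]), 'grasp_force': 0.0, 'width': 87.539695906655}
scene [1342.7 -148.  1179.7] [-0.6  0.1 -0.8]
cup 0.86 [438.7 154.2  -0.6] [324.8 202.8]
cup_rim 0.71 [443.5 154.1  -1.3] [325.2 204.3]
cup_rim 0.56 [442.3 157.2  69.2] [327.4 187.5]
cup_handle 0.94 [492.  170.1  41.2] [336.4 207. ]
lid 0.38 [702.2  49.5 192.7] [314.5 246.7]
lid_knob 0.75 [ 517.6 -231.4   17.7] [190.4 247.8]
seat 0.78 [440.7 156.   -1.4] [325.6 203.4]
seat 0.75 [362.6  47.7   2.9] [282.2 188.6]
seat 0.29 [ 347.3 -409.8   -0.6] [120.2 214.1]
lens 0.7 [441.7 156.1  -0.1] [325.8 203.4]
lens 0.6 [705.2  47.3 189.7] [313.9 248.8]
lens 0.39 [ 672.3 -355.     3.6] [147.4 312.5]
view 0.66 [368.3 469.2   1.7] [420.8 165.4]
view 0.24 [ 518.1 -229.2   18.4] [191.3 247.6]
jar 0.87 [ 673.  -352.2    
[... 154 characters left out ...]
0.8 165. ]
side [-34.5 796.8 789.6] [ 0.5 -0.7 -0.5]
cup 0.87 [438.9 154.5   1.1] [288.4 309.1]
cup 0.58 [ 347.6 -407.1   -2.1] [418.5 222.3]
cup_rim 0.57 [444.2 151.9  64.9] [287.7 287.9]
cup_handle 0.94 [493.9 167.9  35.2] [267.2 292. ]
lid 0.59 [ 515.7 -237.3   -1.7] [345.  227.4]
lid 0.49 [ 515.1 -231.9   18.4] [344.7 222.9]
lid 0.16 [661.2 387.5  -0.4] [152.  324.2]
lid_knob 0.57 [ 515.5 -229.9   18.2] [344.3 223.2]
seat 0.7 [442.5 154.5   2. ] [287.2 308.2]
seat 0.69 [362.3  52.2  -0.6] [337.5 300. ]
lens 0.91 [705.5  51.9 186.1] [232.7 192.4]
jar 0.87 [ 671.1 -348.5   -1.9] [322.9 197.2]
mandrel 0.7 [659.1 389.    1.8] [151.9 324.3]
benchblock 0.85 [ 346.5 -407.1    1.4] [419.  221.5]
```

View pics/scene0.png

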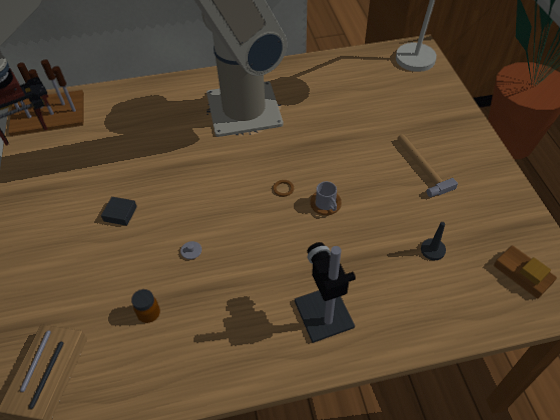

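View pics/side0.png

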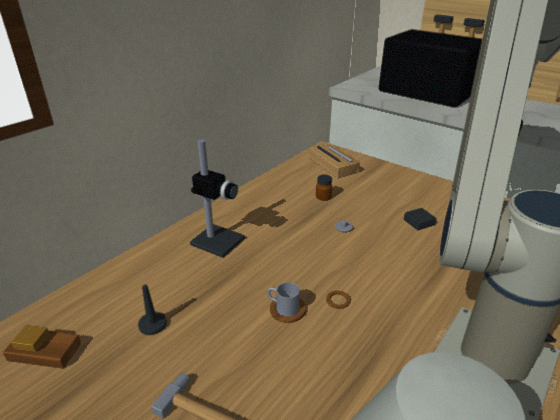

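The scene picture shows only one loose silver lid, at (191,250). The jar's dark cap at (145,298) could be mistaken for it. There are two wooden rings: a small empty one at (283,188) and the larger one holding the cup at (326,203). The lens barrel is at (317,250). The side view agrees: lid at (344,225), cup and ring at (288,305), small ring at (338,299). I choose the lid at about (516,-231) and the cup at about (440,155). I'll check the lid in a wrist-camera close-up.

```bash
cat >> h.py <<'E'
def to(p,yaw=None,every=None):
    """fractions for a move to TCP p, tool down, tool x at world yaw (deg)"""
    o=get_obs();R0=R.from_rotvec(o['orientation']).as_matrix();p0=np.array(o['ee_pos'])
    s=R0.T@(np.array(p)-p0)/200
    x=R0[:,0];y0=np.degrees(np.arctan2(x[1],x[0]))
    if yaw is None: yaw=y0
    a=np.radians(yaw);ex=np.array([np.cos(a),np.sin(a),0]);ez=np.array([0,0,-1.]);Rt=np.stack([ex,np.cross(ez,ex),ez],1)
    r=np.degrees(R.from_matrix(R0.T@Rt).as_rotvec())/30
    print('at',p0.round(1),'yaw %.1f'%y0,'tilt %.2f'%np.degrees(np.arccos(-R0[2,2])),'w %.1f'%o['width'],'t %.2f'%o['t'],'\nshift',s.round(4),'turn',r.round(4))
E
python3 - <<'E'
from h import *
to([510,-231,200]);print(camera_model('wrist')['tool_from_camera'])
E
```

```text
at [ 222.4 -584.1  239.7] yaw 20.8 tilt 0.00 w 87.8 t 1.30 
shift [ 1.972  -1.1382  0.1984] turn [0. 0. 0.]
[[-1.07109835e-03 -9.68067545e-01 -2.50687218e-01  6.75308738e+01]
 [ 9.99999269e-01 -8.96199155e-04 -8.11833379e-04  1.53073608e+00]
 [ 5.61243873e-04 -2.50687905e-01  9.68067797e-01 -1.46171763e+02]
 [ 0.00000000e+00  0.00000000e+00  0.00000000e+00  1.00000000e+00]]
```

```bash
python3 -m jog '0.2 -0.12 0.02 0 0 0 -1;0.4 -0.23 0.04 0 0 0 -1;0.6 -0.34 0.06 0 0 0 -1;0.8 -0.46 0.08 0 0 0 -1;0.99 -0.57 0.1 0 0 0 -1;0.99 -0.57 0.1 0 0 0 -1' && python3 -m jog '0.2 -0.12 0.02 0 0 0 -1;0.4 -0.23 0.04 0 0 0 -1;0.6 -0.34 0.06 0 0 0 -1;0.8 -0.46 0.08 0 0 0 -1;0.98 -0.57 0.1 0 0 0 -1;0.98 -0.57 0.1 0 0 0 -1;0.98 -0.57 0.1 0 0 0 -1;0.98 -0.57 0.1 0 0 0 -1'
python3 - <<'E'
from h import *
np.set_printoptions(precision=1,suppress=True)
c,im=snap('wrist','w1.png')
for t in ['lid','lid_knob']:
    for r in pinpoint(t,'wrist')[:2]:
        w=world(c,r['xyz']);print(t,round(r['confidence'],2),w,proj('wrist',w,c)[0])
m=outline_of('lid','wrist')
if m:
    k=m[0]['mask'].astype(np.uint8);print(m[0]['confidence'],k.sum());e=cv2.fitEllipse(max(cv2.findContours(k,0,1)[0],key=len));print(e, atz('wrist',e[0],10,c))
to([515.5,-231,80])
E
```

```text
t: 1.9
ee_pos: [369.0, -403.3, 219.2]
orientation: [-3.087, -0.575, 0.0]
ft_force: [-0.6, 0.4, 0.8]
width: 87.9
grasp_force: 0.0
t: 2.7
ee_pos: [508.9, -231.9, 199.8]
orientation: [3.09, 0.567, -0.0]
ft_force: [0.3, -0.7, -0.8]
width: 87.7
grasp_force: 0.0
lid 0.91 [ 520.2 -231.2   -2. ] [278.1 179.4]
lid_knob 0.93 [ 522.  -233.3   17.3] [280.8 181.6]
0.79 2169
((279.4620361328125, 181.736328125), (51.04693603515625, 52.290889739990234), 85.91813659667969) [ 520.2 -232.7   10. ]
at [ 508.9 -232.   199.8] yaw 20.7 tilt 0.01 w 87.8 t 2.90 
shift [0.  0.  0.6] turn [ 0. -0. -0.]
```

View pics/w1.png

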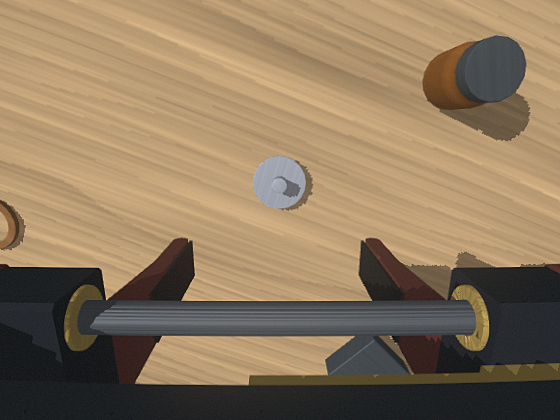

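The close-up shows a single silver lid with its knob at (279,186), flange centre (280,182), which projects to about (520,-232.5). The jar at upper right (475,72) is clear. I'll descend on the lid.

Run:
```python
from h import *
to([520.3,-232.5,29.5])
```

```text
at [ 508.9 -232.   199.8] yaw 20.7 tilt 0.01 w 87.8 t 2.90 
shift [0.0525 0.0225 0.8517] turn [ 0.0004 -0.0001 -0.    ]
```

```bash
python3 -m jog '0.052 0.022 0.2 0 0 0 -1;0.052 0.022 0.4 0 0 0 -1;0.052 0.022 0.6 0 0 0 -1;0.052 0.022 0.72 0 0 0 -1;0.052 0.022 0.8 0 0 0 -1;0.052 0.022 0.852 0 0 0 -1;0.052 0.022 0.852 0 0 0 -1' && python3 -m jog '0 0 0 0 0 0 1;0 0 0 0 0 0 1;0 0 0 0 0 0 1;0 0 0 0 0 0 1;0 0 0 0 0 0 1;0 0 0 0 0 0 1;0 0 0 0 0 0 1;0 0 0 0 0 0 1'
```

```text
t: 3.6
ee_pos: [520.4, -231.4, 28.6]
orientation: [-3.089, -0.567, 0.001]
ft_force: [-0.6, 1.0, -0.4]
width: 87.9
grasp_force: 0.0
t: 4.4
ee_pos: [520.8, -231.2, 29.3]
orientation: [-3.09, -0.568, 0.0]
ft_force: [-0.0, 0.1, -0.0]
width: 27.1
grasp_force: 0.0
```

```bash
python3 -m jog '0 0 0 0 0 0 1;0 0 0 0 0 0 1;0 0 0 0 0 0 1;0 0 0 0 0 0 1' && python3 -m jog '0 0 -0.1 0 0 0 1;0 0 -0.3 0 0 0 1;0 0 -0.5 0 0 0 1;0 0 -0.7 0 0 0 1;0 0 -0.7 0 0 0 1;0 0 -0.7 0 0 0 1'
python3 - <<'E'
from h import *
np.set_printoptions(precision=2,suppress=True)
c,im=snap('wrist','w2.png');o=get_obs();Rt=R.from_rotvec(o['orientation']).as_matrix()
for t in ['lid','lid_knob']:
    for r in pinpoint(t,'wrist')[:2]:
        w=world(c,r['xyz']);print(t,round(r['confidence'],2),w,'tool',Rt.T@(w-o['ee_pos']))
m=outline_of('lid','wrist')
if m:
    k=m[0]['mask'].astype(np.uint8);ct=max(cv2.findContours(k,0,1)[0],key=len);e=cv2.fitEllipse(ct);print(k.sum(),e,cv2.boundingRect(ct))
    w=atz('wrist',e[0],o['ee_pos'][2]-19.5,c);print('tool',Rt.T@(w-o['ee_pos']))
to([400,120,200])
E
```

```text
t: 4.8
ee_pos: [520.8, -231.2, 29.2]
orientation: [-3.09, -0.568, 0.0]
ft_force: [-0.3, -0.5, -0.9]
width: 14.9
grasp_force: 30.0
t: 5.4
ee_pos: [521.0, -231.3, 170.0]
orientation: [3.089, 0.568, 0.002]
ft_force: [-0.2, 0.6, -1.0]
width: 14.8
grasp_force: 30.0
lid 0.97 [ 525.78 -232.22  140.17] tool [ 4.75  3.18 28.55]
lid_knob 0.69 [ 522.87 -234.06  157.56] tool [ 1.37  3.85 11.16]
4890 ((276.48114013671875, 251.6678009033203), (89.93914031982422, 90.6228256225586), 116.68978118896484) (226, 208, 102, 94)
tool [ 1.61  2.22 19.5 ]
at [ 519.7 -230.7  167.5] yaw 20.8 tilt 0.19 w 15.0 t 5.60 
shift [ 0.06 -1.85 -0.16] turn [-0.  0. -0.]
```

View pics/w2.png

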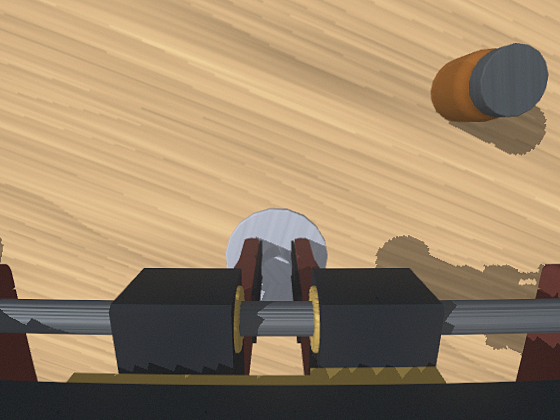

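The lid is held by the knob: flange outline centred near (277,256), grip 30 N, width 15. Next I carry it over to the cup and measure cup and lid in the same camera.

```bash
python3 - <<'E'
from h import *
to([425,145,215])
E
python3 -m jog '0 -0.2 -0.05 0 0 0 1;0 -0.4 -0.1 0 0 0 1;0 -0.6 -0.15 0 0 0 1;0.02 -0.8 -0.2 0 0 0 1;0.04 -0.97 -0.23 0 0 0 1;0.04 -0.97 -0.23 0 0 0 1' && python3 -m jog '0.02 -0.2 0 0 0 0 1;0.04 -0.4 0 0 0 0 1;0.06 -0.6 0 0 0 0 1;0.08 -0.8 0 0 0 0 1;0.12 -0.96 0 0 0 0 1;0.12 -0.96 0 0 0 0 1;0.12 -0.96 0 0 0 0 1'
python3 - <<'E'
from h import *
np.set_printoptions(precision=2,suppress=True)
c,im=snap('wrist','w3.png');o=get_obs();Rt=R.from_rotvec(o['orientation']).as_matrix();print(o['ee_pos'],o['width'])
for t in ['cup','cup_rim','cup_handle','seat','lid']:
    for r in pinpoint(t,'wrist')[:2]:
        w=world(c,r['xyz']);print(t,round(r['confidence'],2),w,'tool',Rt.T@(w-o['ee_pos']),proj('wrist',w,c)[0])
E
```

```text
at [ 519.7 -230.7  167.5] yaw 20.8 tilt 0.19 w 15.0 t 5.60 
shift [ 0.2253 -1.9247 -0.2333] turn [-0.0045  0.0043 -0.    ]
t: 6.2
ee_pos: [457.6, -44.2, 214.8]
orientation: [-3.088, -0.573, 0.003]
ft_force: [-0.1, -0.7, -1.1]
width: 15.3
grasp_force: 30.0
t: 6.9
ee_pos: [413.1, 140.9, 214.4]
orientation: [3.089, 0.571, -0.003]
ft_force: [-0.3, -0.5, -1.3]
width: 15.5
grasp_force: 30.0
[413.25 140.35 214.52] 14.847724519648004
cup 0.74 [440.58 156.19   2.73] tool [ 31.53  -5.11 211.74] [270.8  158.94]
cup_rim 0.63 [441.2  156.51  60.84] tool [ 32.12  -5.18 153.63] [269.67 164.79]
cup_rim 0.55 [415.89 139.95 202.28] tool [ 2.35  1.31 12.24] [277.16 255.59]
cup_handle 0.6 [490.69 166.42  42.07] tool [ 81.93   3.19 172.33] [278.89 108.57]
lid 0.56 [414.41 139.07 183.5 ] tool [ 0.68  1.6  31.02] [277.59 245.64]
lid 0.21 [415.74 138.93 205.51] tool [1.84 2.21 9.01] [278.96 258.98]
```

View pics/w3.png

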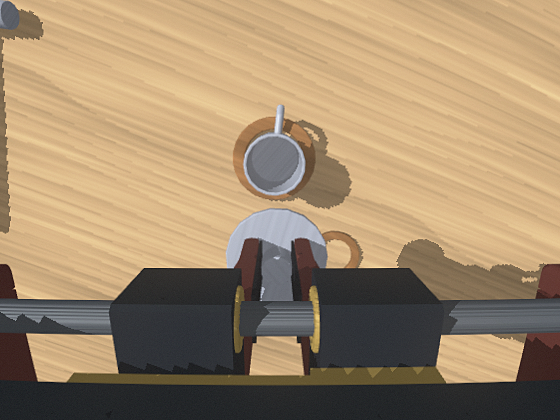

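The wrist view shows the cup's rim centred near (275,165), its handle up the picture at (280,112), and the larger ring around it. The held lid is at (277,257). I'll fit circle models to both outlines.

```bash
cat >> h.py <<'E'
from scipy.optimize import least_squares
def fitcircle(pts,rad,z,c,x0):
    """circle of radius rad at world height z fitted to contour pixels"""
    W=np.array([atz(None,p,z,c)[:2] for p in pts.reshape(-1,2)])
    f=lambda q:np.hypot(W[:,0]-q[0],W[:,1]-q[1])-rad
    s=least_squares(f,x0[:2],loss='soft_l1',f_scale=0.5);return s.x,np.std(f(s.x))
E
python3 - <<'E'
from h import *
np.set_printoptions(precision=2,suppress=True)
c,im=snap('wrist');o=get_obs();p=np.array(o['ee_pos']);Rt=R.from_rotvec(o['orientation']).as_matrix();print(p)
L=None
for t in ['cup','lid']:
    for r in outline_of(t,'wrist')[:2]:
        k=r['mask'].astype(np.uint8);ct=max(cv2.findContours(k,0,1)[0],key=len)[:,0];print(t,r['confidence'],k.sum(),cv2.boundingRect(ct))
        if t=='cup' and ct[:,1].mean()<200: q=ct[ct[:,1]>150];res=fitcircle(q,28,64,c,[440,155])
        elif t=='lid': q=ct[ct[:,1]<240];res=fitcircle(q,27.5,p[2]-19.3,c,p)
        else: continue
        d=Rt.T@(np.r_[res[0],0]-p);print(t,len(q),res,'tool',d[:2])
m=im[100:240,200:340];cv2.imwrite('pics/crop3.png',cv2.resize(m[:,:,::-1],None,fx=4,fy=4))
E
```

```text
[413.54 140.16 215.22]
cup 0.66 3272 (243, 105, 61, 90)
cup 113 (array([444.09, 153.09]), np.float64(0.5078146605731839)) tool [33.18 -1.27]
lid 0.82 4724 (226, 208, 102, 93)
lid 139 (array([412.1 , 137.88]), np.float64(4.2469664088503)) tool [-2.13  1.62]
lid 0.71 3242 (242, 104, 62, 91)
lid 227 (array([468.96, 138.44]), np.float64(9.152415692234237)) tool [51.24 21.24]
```

Run:
```python
from h import *
np.set_printoptions(precision=2,suppress=True)
c,im=snap('wrist');o=get_obs();p=np.array(o['ee_pos']);Rt=R.from_rotvec(o['orientation']).as_matrix();print(p,c[0][0,0],c[0][0,2],c[0][1,2])
g=lambda uv,z:Rt.T@(atz(None,uv,z,c)-p)
for uv in [(226,255),(328,255),(277,208)]: print('lid',g(uv,p[2]-19.3)[:2])
for uv in [(243,164),(304,164),(274,195)]: print('rim',g(uv,64)[:2])
r=max(outline_of('lid','wrist'),key=lambda r:r['mask'].nonzero()[0].mean())
ct=max(cv2.findContours(r['mask'].astype(np.uint8),0,1)[0],key=len)[:,0];q=ct[ct[:,1]<232]
for z in (19.3,23.3):
    s=fitcircle(q,27.5,p[2]-z,c,p);print(len(q),s,Rt.T@(np.r_[s[0],0]-p))
```

```text
[413.45 140.55 215.34] 330.40899138600696 276.18531445204314 209.84108410548407
lid [ -0.34 -25.46]
lid [-0.4  29.33]
lid [25.67  1.95]
rim [ 33.1  -28.37]
rim [33.02 26.46]
rim [ 4.6  -0.59]
93 (array([412.54, 138.29]), np.float64(0.2337102319184171)) [ -1.67   1.78 215.34]
93 (array([411.69, 137.97]), np.float64(0.2410068504391831)) [ -2.58   1.78 215.34]
```

View pics/crop3.png

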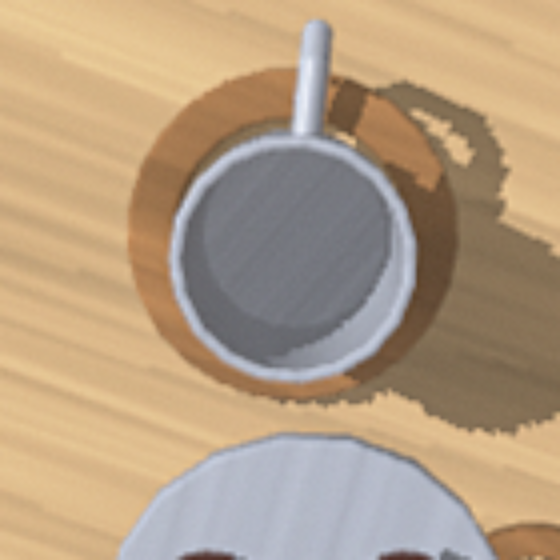

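The crop confirms the rim circle: centre about (273.3,164.4) px, handle at the top. The lid fit residual is small. I'll go lower, correct y, and re-measure nearer.

```bash
cat > fit.py <<'E'
from h import *
np.set_printoptions(precision=2,suppress=True)
c,im=snap('wrist');o=get_obs();p=np.array(o['ee_pos']);Rt=R.from_rotvec(o['orientation']).as_matrix();to(p)
D={}
for t,rad,z in [('cup',28,64),('lid',27.5,p[2]-19.3)]:
    rs=outline_of(t,'wrist')
    if not rs: print('no',t);continue
    r=(min if t=='cup' else max)(rs,key=lambda r:r['mask'].nonzero()[0].mean())
    ct=max(cv2.findContours(r['mask'].astype(np.uint8),0,1)[0],key=len)[:,0]
    b=cv2.boundingRect(ct);lid_top=208
    q=ct[ct[:,1]<232] if t=='lid' else ct[(ct[:,1]>b[1]+b[3]*.5)&((ct[:,1]<203)|(abs(ct[:,0]-277)>54))]
    s=fitcircle(q,rad,z,c,p+Rt@[25,0,0]*(t=='cup'));D[t]=(Rt.T@(np.r_[s[0],0]-p))[:2];print(t,r['confidence'],b,len(q),s,'tool',D[t])
if len(D)==2: print('shift lid->cup mm',D['cup']-D['lid'],'frac',(D['cup']-D['lid'])/200)
cv2.imwrite('pics/w4.png',im[:,:,::-1])
E
python3 -m jog '0 -0.014 0.1 0 0 0 1;0 -0.014 0.25 0 0 0 1;0 -0.014 0.4 0 0 0 1;0 -0.014 0.475 0 0 0 1;0 -0.014 0.475 0 0 0 1;0 -0.014 0.475 0 0 0 1' && python3 fit.py
```

```text
t: 8.05
ee_pos: [412.5, 143.6, 120.5]
orientation: [3.09, 0.568, -0.0]
ft_force: [-0.8, 0.1, -0.2]
width: 15.6
grasp_force: 30.0
at [412.9 143.7 121. ] yaw 20.8 tilt 0.06 w 15.1 t 8.10 
shift [0. 0. 0.] turn [ 0. -0. -0.]
cup 0.75 (233, 97, 90, 120) 90 (array([442.38, 152.64]), np.float64(0.4038756375702128)) tool [30.56  2.13]
lid 0.56 (226, 208, 101, 93) 92 (array([411.24, 141.62]), np.float64(0.2376453823420236)) tool [-2.47  1.34]
shift lid->cup mm [33.03  0.78] frac [0.17 0.  ]
```

View pics/w4.png

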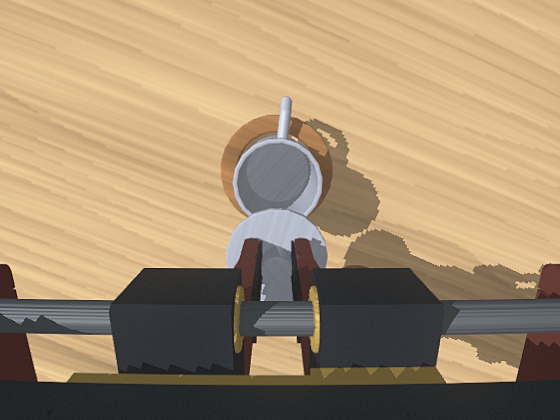

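The view shows the rim spanning columns 233–322 and the lid 226–327, nearly in line. The remaining shift is about (32.5, +1) mm. I'll move over and lower gently.

```bash
python3 -m jog '0.08 0.003 0 0 0 0 1;0.162 0.005 0 0 0 0 1;0.162 0.005 0 0 0 0 1;0.162 0.005 0.06 0 0 0 1;0.162 0.005 0.11 0 0 0 1;0.162 0.005 0.12 0 0 0 1;0.162 0.005 0.12 0 0 0 1' && python3 -m jog '0 0 0.01 0 0 0 1;0 0 0.02 0 0 0 1;0 0 0.02 0 0 0 1'
python3 - <<'E'
from h import *
for n,s in (('scene',(316,175)),('side',(270,270))):
    c,im=snap(n); u=proj(n,[443,154,64],c)[0].astype(int); m=im[u[1]-35:u[1]+35,u[0]-40:u[0]+40]
    cv2.imwrite('pics/c_%s.png'%n,cv2.resize(m[:,:,::-1],None,fx=5,fy=5,interpolation=2))
a=cv2.imread('pics/c_scene.png');b=cv2.imread('pics/c_side.png');cv2.imwrite('pics/c5.png',np.hstack([a,b]))
o=get_obs();print(o['ee_pos'],o['ft_force'],o['width'])
E
```

```text
t: 8.9
ee_pos: [441.9, 153.7, 95.4]
orientation: [3.089, 0.568, -0.004]
ft_force: [0.6, 0.6, -0.3]
width: 15.0
grasp_force: 30.0
t: 9.2
ee_pos: [442.9, 154.1, 92.2]
orientation: [-3.09, -0.568, 0.0]
ft_force: [-0.7, -0.5, -0.4]
width: 15.1
grasp_force: 30.0
[443.02914089 154.14077475  92.34873204] [-0.37536703  0.80377097 -0.66081291] 15.191334127366689
```

View pics/c5.png

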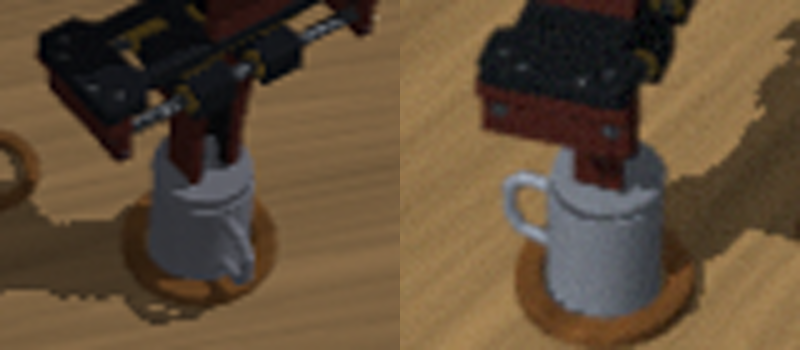

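Both crops show the lid centred just over the mouth, with no contact force. I'll lower the last 5 mm.

```bash
python3 -m jog '0 0 0.005 0 0 0 1;0 0 0.01 0 0 0 1;0 0 0.015 0 0 0 1;0 0 0.018 0 0 0 1;0 0 0.018 0 0 0 1' && python3 -m jog '0 0 0.004 0 0 0 1;0 0 0.007 0 0 0 1;0 0 0.007 0 0 0 1'
```

```text
t: 9.8
ee_pos: [442.9, 154.1, 88.6]
orientation: [3.09, 0.568, -0.0]
ft_force: [0.5, -0.5, 0.0]
width: 15.1
grasp_force: 30.0
t: 10.1
ee_pos: [443.0, 154.1, 87.2]
orientation: [-3.09, -0.568, -0.0]
ft_force: [-0.3, -0.2, -0.4]
width: 14.9
grasp_force: 30.0
```

```bash
python3 -m jog '0 0 0.002 0 0 0 1;0 0 0.003 0 0 0 1;0 0 0.003 0 0 0 1' && python3 -m jog '0 0 0.002 0 0 0 1;0 0 0.003 0 0 0 1;0 0 0.003 0 0 0 1'
```

```text
t: 10.4
ee_pos: [443.0, 154.1, 87.1]
orientation: [-3.09, -0.568, -0.0]
ft_force: [-2.0, -0.0, 6.5]
width: 15.2
grasp_force: 30.0
t: 10.7
ee_pos: [443.1, 154.2, 87.1]
orientation: [-3.09, -0.568, -0.001]
ft_force: [-3.1, -1.2, 14.7]
width: 14.9
grasp_force: 30.0
```

```bash
python3 -m jog '0 0 -0.003 0 0 0 1;0 0 -0.003 0 0 0 -1;0 0 -0.003 0 0 0 -1;0 0 -0.003 0 0 0 -1;0 0 -0.003 0 0 0 -1;0 0 -0.003 0 0 0 -1' && python3 -m jog '0 0 -0.03 0 0 0 -1;0 0 -0.1 0 0 0 -1;-0.1 0 -0.3 0 0 0 -1;-0.2 0 -0.5 0 0 0 -1;-0.3 0 -0.6 0 0 0 -1;-0.3 0 -0.6 0 0 0 -1;-0.3 0 -0.6 0 0 0 -1'
python3 - <<'E'
from h import *
np.set_printoptions(precision=2,suppress=True)
c,im=snap('wrist','w6.png');to(get_obs()['ee_pos'])
for t in ['cup','cup_handle','lid','lid_knob','seat']:
    for r in pinpoint(t,'wrist')[:1]:
        w=world(c,r['xyz']);print(t,round(r['confidence'],2),w,proj('wrist',w,c)[0])
a=[]
for n in ('scene','side'):
    c,im=snap(n)
    u=proj(n,[443,154,40],c)[0].astype(int);a.append(cv2.resize(im[u[1]-30:u[1]+30,u[0]-30:u[0]+30,::-1],None,fx=5,fy=5,interpolation=2))
    u=proj(n,[705,50,188],c)[0].astype(int);a.append(cv2.resize(im[u[1]-50:u[1]+50,u[0]-50:u[0]+50,::-1],None,fx=3,fy=3,interpolation=2))
    rs=[(round(r['confidence'],2),world(c,r['xyz'])) for r in pinpoint('lens',n)+pinpoint('view',n)];print(n,rs)
cv2.imwrite('pics/c6.png',np.vstack([np.hstack(a[:2]),np.hstack(a[2:])]))
E
```

```text
t: 11.3
ee_pos: [443.0, 154.1, 86.6]
orientation: [3.09, 0.568, -0.0]
ft_force: [0.4, -0.4, -0.5]
width: 52.0
grasp_force: 0.0
t: 12.0
ee_pos: [387.4, 132.9, 207.2]
orientation: [-3.09, -0.568, -0.003]
ft_force: [0.1, 0.2, -0.4]
width: 87.7
grasp_force: 0.0
at [387.4 132.9 206.5] yaw 20.8 tilt 0.04 w 87.9 t 12.05 
shift [0. 0. 0.] turn [ 0. -0. -0.]
cup_handle 0.93 [490.23 166.91  40.46] [280.    78.17]
lid_knob 0.64 [445.88 153.07  76.21] [276.92 132.03]
seat 0.88 [360.81  48.63   1.62] [336.72 237.13]
scene [(0.67, array([705.59,  48.99, 193.5 ]))]
side [(0.79, array([704.35,  51.9 , 191.18]))]
```

View pics/c6.png

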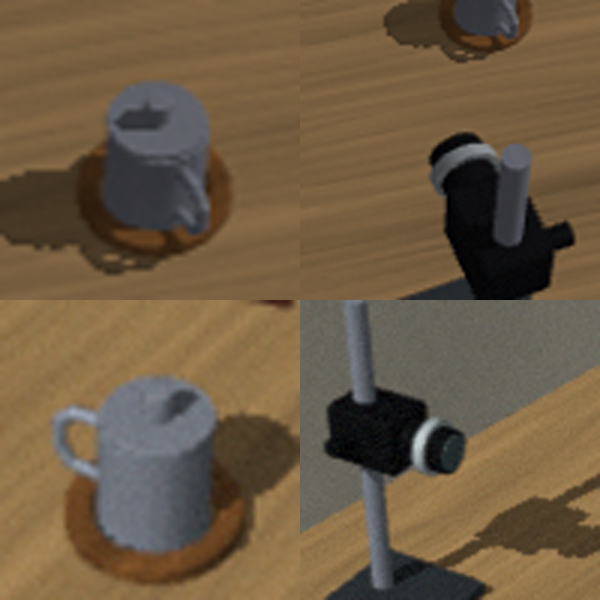

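View pics/w6.png

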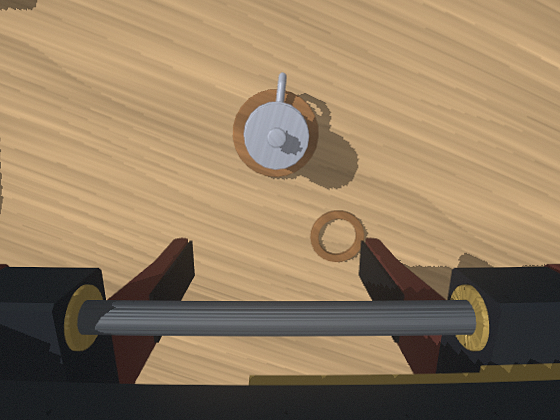

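The lid sits level on the cup: knob central in both crops, and in the wrist view lid centre (277,135), handle tip (282,74), ring at (275,134). The lens barrel with its white ring points mostly towards the robot. I'll look at the bench camera from above to get its axis direction.

Run:
```python
from h import *
to([600,55,330],0)
```

```text
at [386.9 132.8 206.5] yaw 20.8 tilt 0.02 w 87.8 t 12.60 
shift [ 0.857   0.7427 -0.6179] turn [1.00e-04 8.00e-04 6.95e-01]
```

```bash
python3 -m jog '0.05 0.05 -0.2 0 0 0.12 -1;0.2 0.17 -0.36 0 0 0.25 -1;0.35 0.3 -0.5 0 0 0.38 -1;0.52 0.45 -0.62 0 0 0.5 -1;0.7 0.6 -0.62 0 0 0.6 -1;0.86 0.74 -0.62 0 0 0.695 -1;0.86 0.74 -0.62 0 0 0.695 -1;0.86 0.74 -0.62 0 0 0.695 -1'
python3 - <<'E'
from h import *
np.set_printoptions(precision=2,suppress=True)
c,im=snap('wrist','w7.png');to(get_obs()['ee_pos']);np.savez('w7.npz',K=c[0],d=c[1],R=c[2],t=c[3],im=im)
for t in ['lens','view']:
    for r in pinpoint(t,'wrist')[:2]:
        w=world(c,r['xyz']);print(t,round(r['confidence'],2),w,proj('wrist',w,c)[0])
E
```

```text
t: 13.4
ee_pos: [600.1, 55.3, 329.7]
orientation: [-3.142, 0.001, 0.003]
ft_force: [-0.6, -0.2, 0.4]
width: 87.8
grasp_force: 0.0
at [599.4  55.7 329.9] yaw 0.0 tilt 0.11 w 87.6 t 13.45 
shift [0. 0. 0.] turn [-0.  0. -0.]
lens 0.79 [703.3   52.9  191.02] [277.17  79.81]
```

View pics/w7.png

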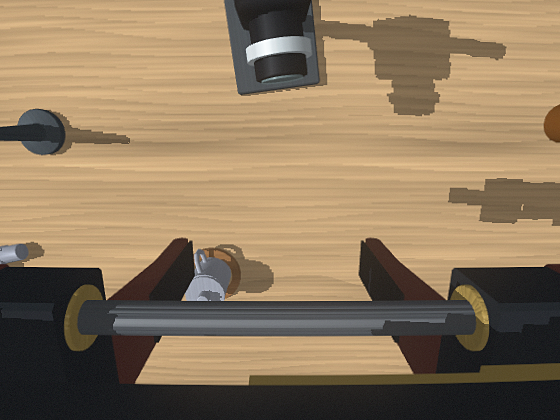

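The view shows the bench camera from above: white ring about (247–313, 48), lens front about (281,79), foot's front edge running from (240,95) to (320,83). So the axis is yawed several degrees from world x. I've viewed 11 pictures, one over the limit, so I'll view no more and use numbers only.

Run:
```python
from h import *
np.set_printoptions(precision=2,suppress=True)
f=np.load('w7.npz');c=(f['K'],f['d'],f['R'],f['t']);im=f['im'].astype(int)
r,g,b=im[...,0],im[...,1],im[...,2]
m=((b>=r-4)).astype(np.uint8); m[:, :200]=0;m[:,345:]=0;m[130:]=0
m=cv2.morphologyEx(m,cv2.MORPH_OPEN,np.ones((3,3)))
front=np.array([(u,np.nonzero(m[:,u])[0].max()) for u in range(250,312,2)],float)
left=np.array([(np.nonzero(m[v])[0].min(),v) for v in range(20,85,3)],float)
right=np.array([(np.nonzero(m[v])[0].max(),v) for v in range(45,76,2)],float)
print(front[::8],left[::6],right[::5])
def line(p,z):
    W=np.array([atz(None,q,z,c)[:2] for q in p]);l=cv2.fitLine(W.astype(np.float32),cv2.DIST_HUBER,0,.01,.01).ravel();return l
for z in (0,12):
  for n,p in (('front',front),('left',left),('right',right)):
    l=line(p,z);print(z,n,'deg',np.degrees(np.arctan2(l[1],l[0])),l[2:])
# white ring at lens-axis height: edges
w=(im.min(2)>150).astype(np.uint8);w[:,:230]=0;w[:,330:]=0;w[100:]=0
vs,us=np.nonzero(w);print('white',len(us),us.min(),us.max(),vs.min(),vs.max())
for name in('scene','side'):
    q=np.array([705,50,190.]);C=cam(name)
# ring front edge (lower) per column
low=np.array([(u,np.nonzero(w[:,u])[0].max()) for u in range(us.min(),us.max()+1,6)]);print(low.T)
hi=np.array([(u,np.nonzero(w[:,u])[0].min()) for u in range(us.min(),us.max()+1,6)]);print(hi.T)
# barrel side edges below ring: dark head vs foot
g2=im.sum(2)
for v in (68,72,76,80): print(v,im[v,248:318:2].sum(1))
```

```text
[[250.  92.]
 [266.  90.]
 [282.  88.]
 [298.  85.]] [[228.  20.]
 [230.  38.]
 [233.  56.]
 [235.  74.]] [[315.  45.]
 [316.  55.]
 [317.  65.]
 [318.  75.]]
0 front deg -82.63814 [717.07  40.99]
0 left deg 6.8517733 [759.5  112.06]
0 right deg 7.5663037 [754.03  -0.03]
12 front deg -82.63817 [715.85  41.3 ]
12 left deg 6.851848 [757.21 110.59]
12 right deg 7.5663533 [751.87   1.33]
white 733 246 295 36 78
[[246 252 258 264 270 276 282 288 294]
 [ 53  58  56  55  54  52  51  50  50]]
[[246 252 258 264 270 276 282 288 294]
 [ 48  45  42  40  39  38  37  37  37]]
68 [261 263 254 204 141 140 148 142 163 175 194 214 207 207 175 166 153 141
 144 136 132 132 121 128 120 112 111 127 114 113 261 253 249 251 253]
72 [259 264 258 261 133 140 132 137 166 179 191 218 211 196 190 176 146 148
 144 134 130 123 124 119 115 100 116 121 125  99 253 256 249 248 254]
76 [258 259 254 254 130 142 141 150 157 166 148 112  88  78 237 327 385 393
 366 366 343 308 261 260 240 222 229 220 201 263 251 250 258 246 254]
80 [262 262 271 256 175 122 110 272 413 426 322 230 216 199 203 211 216 207
 210 209 242 273 278 289 280 256 253 262 251 255 250 252 260 247 260]
```

Run:
```python
from h import *
np.set_printoptions(precision=2,suppress=True)
for n in ('wrist','scene','side'):
    L=[]
    for i in range(5):
        c,im=snap(n);L+=[world(c,r['xyz']) for r in pinpoint('lens',n) if r['confidence']>.3]
    L=np.array(L);L=L[np.linalg.norm(L-[705,50,190],axis=1)<25];print(n,len(L),L.mean(0),L.std(0))
to([443,154.1,150],15.3)
```

```text
wrist 5 [703.84  51.39 188.05] [0.9  0.57 0.61]
scene 5 [703.54  51.03 192.98] [1.37 1.12 1.72]
side 5 [704.9   52.49 188.07] [0.85 2.51 0.91]
at [600.3  55.7 330.7] yaw -0.0 tilt 0.00 w 87.9 t 15.05 
shift [-0.79 -0.49  0.9 ] turn [-0.    0.   -0.51]
```

```bash
python3 -m jog '-0.17 -0.1 0.1 0 0 -0.1 -1;-0.34 -0.21 0.25 0 0 -0.2 -1;-0.5 -0.31 0.4 0 0 -0.3 -1;-0.66 -0.41 0.55 0 0 -0.4 -1;-0.79 -0.49 0.72 0 0 -0.51 -1;-0.79 -0.49 0.9 0 0 -0.51 -1;-0.79 -0.49 0.9 0 0 -0.51 -1;-0.79 -0.49 0.9 0 0 -0.51 -1'
python3 - <<'E'
from h import *
np.set_printoptions(precision=3,suppress=True)
c,im=snap('wrist');o=get_obs();p=np.array(o['ee_pos']);Rt=R.from_rotvec(o['orientation']).as_matrix()
for t in ['lid','lid_knob','cup_rim','cup_handle','cup']:
    for r in pinpoint(t,'wrist')[:1]:
        w=world(c,r['xyz']);print(t,round(r['confidence'],2),w,'tool',Rt.T@(w-p))
for r in outline_of('lid','wrist')[:2]:
    ct=max(cv2.findContours(r['mask'].astype(np.uint8),0,1)[0],key=len)[:,0]
    b=cv2.boundingRect(ct);q=ct[ct[:,1]<b[1]+.6*b[3]]
    s=fitcircle(q,27.5,68,c,p);print(r['confidence'],b,s,(Rt.T@(np.r_[s[0],0]-p))[:2])
to([443,154.1,36],15.3)
E
```

```text
t: 15.85
ee_pos: [442.8, 153.8, 151.1]
orientation: [3.114, 0.418, -0.001]
ft_force: [0.4, -1.6, 0.1]
width: 87.5
grasp_force: 0.0
lid 0.97 [445.435 152.723  56.036] tool [ 1.176  1.554 95.873]
lid_knob 0.95 [445.428 154.576  76.988] tool [ 1.694 -0.236 74.922]
cup_rim 0.64 [446.142 152.708  55.86 ] tool [ 1.853  1.754 96.051]
cup_handle 0.61 [490.519 164.898  38.128] tool [ 47.843   1.68  113.864]
0.59 (239, 185, 75, 73) (array([441.688, 151.971]), np.float64(0.5396692090366328)) [-2.737  1.295]
at [443.2 153.6 151.7] yaw 15.3 tilt 0.12 w 87.8 t 16.20 
shift [-0.001 -0.002  0.578] turn [-0.    -0.004 -0.002]
```

```bash
python3 -m jog '0 0 0.15 0 0 0 -1;0 0 0.3 0 0 0 -1;0 0 0.42 0 0 0 -1;0 0 0.52 0 0 0 -1;0 0 0.575 0 0 0 -1;0 0 0.575 0 0 0 -1' && python3 -m jog '0 0 0 0 0 0 1;0 0 0 0 0 0 1;0 0 0 0 0 0 1;0 0 0 0 0 0 1;0 0 0 0 0 0 1;0 0 0 0 0 0 1;0 0 0 0 0 0 1;0 0 0 0 0 0 1'
```

```text
t: 16.8
ee_pos: [441.8, 153.4, 34.9]
orientation: [3.113, 0.418, -0.003]
ft_force: [-0.2, -0.7, -0.4]
width: 88.1
grasp_force: 0.0
t: 17.6
ee_pos: [442.7, 153.8, 36.3]
orientation: [-3.113, -0.418, -0.002]
ft_force: [-0.4, 0.0, 7.4]
width: 56.4
grasp_force: 30.0
```

```bash
python3 -m jog '0 0 -0.02 0 0 0 1;0 0 -0.08 0 0 0 1;0 0 -0.16 0 0 0 1;0 0 -0.28 0 0 0 1;0 0 -0.42 0 0 0 1;0 0 -0.56 0 0 0 1;0 0 -0.68 0 0 0 1;0 0 -0.786 0 0 0 1' && python3 -m jog '0 0 0 0 0 0 1;0 0 0 0 0 0 1'
python3 - <<'E'
from h import *
np.set_printoptions(precision=3,suppress=True)
to([585.6,36.3,193.6],7.3)
E
```

```text
t: 18.4
ee_pos: [442.0, 153.6, 194.8]
orientation: [-3.114, -0.418, -0.001]
ft_force: [-0.2, -0.4, -3.1]
width: 56.4
grasp_force: 30.0
t: 18.6
ee_pos: [442.0, 153.6, 193.0]
orientation: [-3.114, -0.418, -0.001]
ft_force: [-0.6, 0.5, -3.7]
width: 56.4
grasp_force: 30.0
at [442.  153.6 193. ] yaw 15.3 tilt 0.04 w 56.4 t 18.60 
shift [ 0.538  0.755 -0.003] turn [-0.    -0.001  0.267]
```

```bash
python3 -m jog '0.03 0.05 0 0 0 0.02 1;0.11 0.16 0 0 0 0.06 1;0.21 0.3 0 0 0 0.11 1;0.32 0.45 0 0 0 0.16 1;0.43 0.6 0 0 0 0.21 1;0.5 0.7 0 0 0 0.25 1;0.535 0.75 -0.002 0 0 0.265 1;0.538 0.755 -0.003 0 0 0.267 1' && python3 -m jog '0 0 0 0 0 0 1;0 0 0 0 0 0 1;0 0 0 0 0 0 1'
python3 - <<'E'
from h import *
np.set_printoptions(precision=2,suppress=True)
o=get_obs();to(o['ee_pos']);p=np.array(o['ee_pos'])
V={}
for n in ('scene','side','wrist'):
    D={}
    for i in range(4):
        c,im=snap(n)
        for t in ('lens','cup_mid','cup','cup_handle','cup_rim','lid','lid_knob'):
            r=pinpoint(t,n)
            if r and r[0]['confidence']>.4: D.setdefault(t,[]).append(world(c,r[0]['xyz']))
    for t,v in D.items(): print(n,t,len(v),np.median(v,0),np.std(v,0))
E
```

```text
t: 19.4
ee_pos: [586.2, 35.2, 192.0]
orientation: [-3.135, -0.197, 0.003]
ft_force: [-0.3, 0.6, -2.8]
width: 56.6
grasp_force: 30.0
t: 19.7
ee_pos: [585.1, 37.2, 193.5]
orientation: [-3.135, -0.202, 0.001]
ft_force: [0.2, 0.8, -2.6]
width: 56.6
grasp_force: 30.0
at [585.1  37.2 193.5] yaw 7.4 tilt 0.03 w 56.6 t 19.70 
shift [0. 0. 0.] turn [-0.  0. -0.]
scene lens 4 [705.19  50.84 194.  ] [1.96 1.24 0.61]
scene cup_mid 4 [582.18  36.94 191.83] [ 93.6  187.3   82.18]
scene cup 4 [583.05  35.7  156.1 ] [0.76 2.69 0.76]
scene cup_handle 4 [638.36  42.8  196.1 ] [0.87 0.58 1.23]
scene cup_rim 4 [586.48  39.   227.  ] [0.63 1.07 0.98]
scene lid 4 [584.25  35.47 217.72] [23.39  4.22  8.96]
scene lid_knob 4 [585.64  35.99 233.74] [1.29 0.67 1.23]
side lens 4 [703.52  53.26 188.12] [1.35 1.5  0.52]
side cup_mid 4 [584.19  35.43 188.79] [0.75 0.73 0.88]
side cup 3 [583.24  36.46 157.81] [0.66 0.54 2.03]
side cup_handle 3 [637.32  42.03 196.23] [0.55 0.62 2.48]
side cup_rim 4 [583.12  36.47 222.36] [1.69 1.98 0.84]
side lid 4 [580.46  31.32 213.83] [0.48 2.09 1.23]
side lid_knob 3 [583.95  36.02 231.64] [55.8   9.79 21.49]
wrist cup_mid 1 [588.31  39.36 159.87] [0. 0. 0.]
wrist cup 4 [587.73  38.43 160.22] [1.15 1.67 1.2 ]
wrist cup_handle 3 [634.74  45.36 196.92] [0.29 0.46 1.66]
wrist lid 4 [587.91  33.52 214.39] [0.66 0.93 1.77]
wrist cup_rim 1 [587.66  35.91 214.66] [0. 0. 0.]
```

```bash
python3 -m jog '0.005 0 0 0 0 -0.015 1;0.005 0 0 0 0 -0.015 1;0.005 0 0 0 0 -0.015 1;0.005 0 0 0 0 -0.015 1;0.005 0 0 0 0 -0.015 1;0.005 0 0 0 0 -0.015 1'
python3 - <<'E'
from h import *
o=get_obs();to([586.1,37.2,193.5]);print(abs(o['qvel']).max(),o['grasp_force'],o['ft_force'].round(1));print(close_job())
E
```

```text
t: 25.1
ee_pos: [586.9, 36.5, 193.5]
orientation: [-3.134, -0.212, -0.0]
ft_force: [-0.0, -0.6, -3.7]
width: 56.3
grasp_force: 30.0
at [586.9  36.5 193.5] yaw 7.7 tilt 0.00 w 56.3 t 25.10 
shift [-0.0036 -0.0039 -0.0001] turn [-0. -0.  0.]
0.0016042195220275289 29.999463600106537 [-0.  -0.6 -3.7]
the job is handed in; nothing more can be done
None
```

I handed the job in at 25.1 s: the lid is on and seated, and the arm is holding the closed cup upright and still about 12 cm in front of the lens with its handle towards it; my estimates are good to a few mm and about 1°, and I viewed 11 pictures, one over the limit of 10.

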